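# Hold the tensioner pulley against the sprung shoe

### The arm

A 6-joint arm with a two-finger parallel gripper is mounted at the origin on the work surface. World frame = base frame: x ahead of the robot, y to its left, z up, the work surface at z = 0. Lengths are in mm, angles in rad, forces in N, time in s.
With the tool pointing down it reaches from about 275 to 750 mm from the base axis. Payload 10.2 kg.
Tool frame: the origin (TCP) lies between the finger pads; the fingertips stand 11 mm ahead of it and the grasp point (between the pads) lies 8 mm behind it; z points along the fingers, y is the line along which they close (so a half turn about z gives the same grasp; the last joint's range is limited). The gripper opens to 85 mm and grips with 20 to 120 N. Pads are 22 mm wide; open, the fingers measure 114 mm over their backs; the gripper's body (76 mm by 85 mm) begins 54 mm behind the grasp point. The pads swing forward as they close: fully open they stand 13 mm farther back than shut.
Start: joints at [-1.501, 0.313, 1.498, -0, 1.331, -0.223], TCP at [151.52, -502.666, 242.294] pointing down, gripper open.
Joint ranges: [-2.94, 2.94], [-0.97, 2.17], [0.19, 2.56], [-1.23, 4.37], [0.02, 3.11], [-2.88, 2.88]. Speed limits (rad/s): [2.39, 2.39, 3.01, 3.14, 3.14, 3.14].

### API

Orientations are given as a unit quaternion [w, x, y, z].
In Python, from rig import sense, eyes, finish_job gives the robot as it stands.
- The arm moves only by the shell command python3 -m jog 'ROWS' [FORCE]. ROWS is JSON, a list of rows, each a list of 7 numbers: the shift along the tool's x, y, z in m, then the turn, a rotation vector about the tool's x, y, z in rad, then the finger opening in m, from 0 to 0.0854. In form: [[dx, dy, dz, rx, ry, rz, gripper], ...]. A call has 1 to 5 rows; each row shifts and turns the commanded pose from where the row before left it, along the tool's axes as they then stand; what a row does not reach is not made up. A row lasts 1/10 s, in which the tool goes at most 50 mm and 8.59 degrees, less where a joint would pass 70% of its speed; a pose out of reach is approached as far as the arm can. A call is refused whole if a number of a shift passes 0.05 or a number of a turn 0.15, either way. A call with a gripper value outside its range is refused whole. The fingers move at their own pace and stop on an object; FORCE is the grip in N (left out, the last holds). Time passes only in rows, so rows that do not move let the fingers close. It gives the time, the measured TCP pose, the force, the opening and the grip force at its end, in the units of the state.
- sense(): the state, without advancing time (a new reading comes with each control period).
- eyes.capture(name): name is "scene" or "top"; returns the picture (400x640x3 uint8, red, green, blue); there is no depth.
- eyes.calibration(name): a dict with "fx", "fy", "cx", "cy" (pixels), "cam_to_world" (4x4, takes a point from camera to world coordinates). Camera axes: x right, y down, z forward; pixel columns grow to the right and rows downward; lengths in mm; the calibration is good to about 2 mm. A picture is of the moment at which its call begins. calibration takes no time and is no camera call.
- finish_job(): hands the job in; it is judged then, once.
The state is a dict: "time_s": time; "joints": joint angles; "dq": joint speeds; "tau": joint torques, N m; "eef_pos": TCP position; "ee_rot": TCP orientation; "force": force on the tool from outside, world axes, zero at the start; "wrist_torque": the same for the moment, N m; "grip_width": opening from 0.0 (shut) to 1.0 (fully open); "grip_force": force on a finger pad.
Only numpy, scipy, OpenCV 4.12 (cv2) and the standard library are available. Lean on these libraries where they do the work, as an engineer would, in place of code of your own. Each camera call takes 0.05 s, during which the arm holds its last target. There are 200 camera calls.

### The job

Fit the flanged belt-tensioner pulley (the spool with the long hub) over the upright spindle of the setting jig, lowering it gently until it sits fully down, then push the pulley, with the slide under it, along the rail against the sprung shoe and hold it there with a steady push of about 12 newtons (the spring pressed in about 12 mm, never right to its end), so that I can tighten the slide's lock bolts. Finish while still holding the pulley pushed against the shoe, do not let go, and leave everything else on the bench where it is.

Things in the scene. Friction and masses are not known exactly. Their poses are not given: they have to be found in the camera images.
- pulley: tensioner pulley: bare metal spool standing upright, 66 mm high. Two flanges 60 mm across (0-4 and 30-34 mm high) with a 50 mm drum between; above the upper flange a round hub 34 mm across, from 34 to 66 mm high (grip it here). Bore 18.5 mm right through along the axis. Mass 0.22 to 0.42 kg. Origin: centre of the underside; z up along the axis.
- jig: setting jig, fixed to the bench: aluminium plate 280 x 100 x 12 mm with two low guide bars and, at its +x end, a grey block 80 mm wide, top 68 mm above the bench (studs to 72). Origin: centre of the plate underside, on the bench. Its x axis is the rail direction: +x runs from spindle to shoe, the way to push. Spindle and shoe move along the line y = 0.
- spindle (a point): steel spindle standing upright on the slide: 16 mm diameter, 75 mm tall, its top 13 mm tapering to 8 mm. This point: on its axis at the top of the 40 mm seat collar on which the pulley must sit, 45 mm above the bench; z up, x along the rail towards the shoe.
- slide (a joint): travel of the slide (70 x 66 mm, carrying the spindle) along the rail, m, 0 to 0.125, growing towards the shoe; it starts between 0.02 and 0.06. It moves freely with about 1 N friction. At 0.09 a seated pulley (flange radius 30 mm) just touches the shoe at rest; nothing else pushes it.
- shoe: face plate of the sprung shoe: upright steel, 10 mm thick, 70 mm wide, 21 to 73 mm above the bench. Origin: centre of the face towards the spindle, 47 mm above the bench; x points away from the spindle. At rest 30 mm along +x from the jig origin. Slides back up to 25 mm (end stop) against a spring, 1 N per mm, no preload: 12 mm in is 12 N; it springs back if let go. Both flange rims bear on it.
- roller: the plain roller: bare metal ring, 48 mm across, 30 mm high, no flanges or hub, 12 mm hole (too small for the spindle); stands on the bench and may swap places with the pulley. Leave alone.
- socket: steel wrench socket standing on the bench, 26 mm across, 30 mm high. Leave alone.
- wrench: wrench lying flat, 170 mm long. Leave alone.
- screwdriver: screwdriver with orange handle lying on the bench, 180 mm long. Leave alone.
- oil_bottle: white bottle, 56 mm across, 130 mm high, standing. Leave alone.
- spray_can: blue can, 62 mm across, 170 mm high, standing. Leave alone.
- hammer: hammer lying on the bench, 240 mm long. Leave alone.

How it is judged (in metres and radians):
On the way:
1. the pulley sits fully down on the spindle (horizontal distance between pulley and spindle below 0.004 m and z of pulley in the frame of spindle below 0.004 m and angle between pulley's own z axis and vertical below 0.07 rad), for 0.2 s.
At the end, for the whole second after the job is handed in: The pulley sits on the spindle (within 4 mm of the seat collar and of the axis, tilted less than 4 degrees), still held by the gripper and at rest, bearing on the shoe with 8 to 16 N (spring pressed in 8 to 16 mm) through the last second (all of step 1 and contact force between pulley and shoe between 8 and 16 N and x of shoe in the frame of jig between 0.038 and 0.046 m and contact force between the fingers and pulley above 2 N and linear speed of pulley below 0.01 m/s and angular speed of pulley below 0.15 rad/s); the arm keeps its last pose, push and grip.
It fails at once if the spring is pushed to its end stop (x of shoe in the frame of jig above 0.053 m).
It fails at once if the pulley is dropped down the spindle (horizontal distance between pulley and spindle below 0.008 m and z of pulley in the frame of spindle below 0.07 m and linear speed of pulley above 0.5 m/s).
It fails at once if something else on the bench is shifted by more than 30 mm (distance of any of roller, socket, wrench, screwdriver, oil_bottle, spray_can, hammer from where it was at the start of the episode above 0.03 m).
It also fails if it takes over 53 s, if anything falls off the work surface, if the arm or the gripper's body presses on something with over 40 N, if the wrist force passes 120 N, or if a joint passes its speed limit or range.

## Working session

There is one attempt and no reset: what is moved stays moved. The work goes in short steps, Python scripts to look and compute and a shell command to move; the robot and the scene stay as the last step left them, time stands still between calls to the robot, and variables do not carry over. Pictures are saved under pics/ and viewed, at most 10 in all, crops included, and the job is handed in when it is done.

```bash
ls; mkdir -p pics
python3 - <<'E'
from rig import sense, eyes
import cv2,numpy as np
s=sense();print({k:np.round(v,3) for k,v in s.items()})
for n in("scene","top"):
    cv2.imwrite(f"pics/{n}0.png",cv2.cvtColor(eyes.capture(n),cv2.COLOR_RGB2BGR));c=eyes.calibration(n);print(n,{k:np.round(v,3).tolist() for k,v in c.items()})
E
```

```text
pics
{'time_s': np.float64(0.0), 'joints': array([-1.501,  0.313,  1.498,  0.   ,  1.331, -0.223]), 'dq': array([-0.001, -0.   , -0.   , -0.001,  0.   , -0.   ]), 'tau': array([-1.0000e-03, -4.1226e+01, -2.5974e+01, -0.0000e+00,  4.0000e-03,
        0.0000e+00]), 'eef_pos': array([ 151.507, -502.42 ,  241.748]), 'ee_rot': array([-0.001,  0.989,  0.146,  0.   ]), 'force': array([-0.723, -0.079, -0.217]), 'wrist_torque': array([-0.01 , -0.006,  0.049]), 'grip_force': np.float64(0.0), 'grip_width': np.float64(0.998)}
scene {'fx': 477.807, 'fy': 477.807, 'cx': 320.582, 'cy': 198.607, 'cam_to_world': [[-0.588, 0.432, -0.683, 1376.554], [0.808, 0.33, -0.488, 617.547], [0.014, -0.839, -0.544, 695.644], [0.0, 0.0, 0.0, 1.0]]}
top {'fx': 367.238, 'fy': 367.238, 'cx': 330.135, 'cy': 201.943, 'cam_to_world': [[-0.115, -0.97, 0.212, 373.179], [-0.993, 0.112, -0.026, 52.575], [0.001, -0.214, -0.977, 1007.436], [0.0, 0.0, 0.0, 1.0]]}
```

View pics/scene0.png

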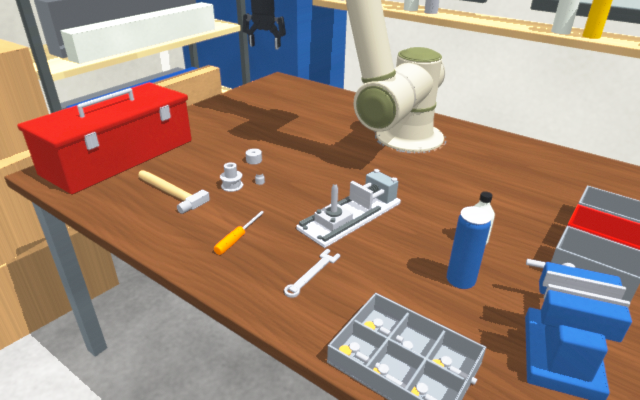

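View pics/top0.png

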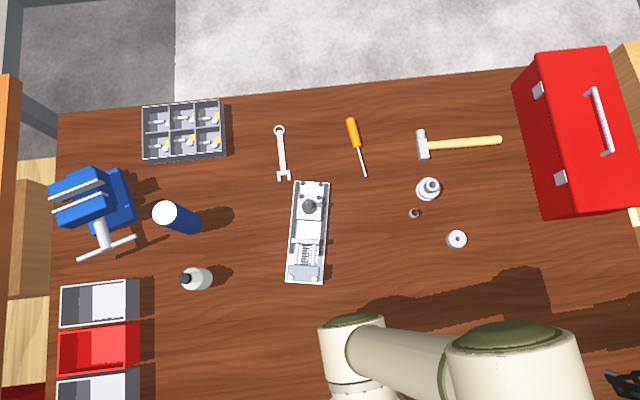

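The top view shows the pulley near (430,188), the roller at (456,239), the socket at (414,213) and the jig from (312,182) to (305,283), with the shoe end towards the robot. I'll enlarge these areas.

Run:
```python
import cv2,numpy as np
t=cv2.imread("pics/top0.png");s=cv2.imread("pics/scene0.png")
a=cv2.resize(t[172:292,275:345],None,fx=5,fy=5,interpolation=cv2.INTER_CUBIC)
b=cv2.resize(t[165:255,400:475],None,fx=5,fy=5,interpolation=cv2.INTER_CUBIC)
o=np.zeros((600,730,3),np.uint8);o[:600,:350]=a;o[:450,355:730]=b
cv2.imwrite("pics/c1.png",o)
a=cv2.resize(s[165:250,290:410],None,fx=4,fy=4,interpolation=cv2.INTER_CUBIC)
b=cv2.resize(s[145:205,210:275],None,fx=4,fy=4,interpolation=cv2.INTER_CUBIC)
o=np.zeros((340,750,3),np.uint8);o[:,:480]=a;o[:240,485:745]=b
cv2.imwrite("pics/c2.png",o)
```

```text
(no output)
```

View pics/c1.png

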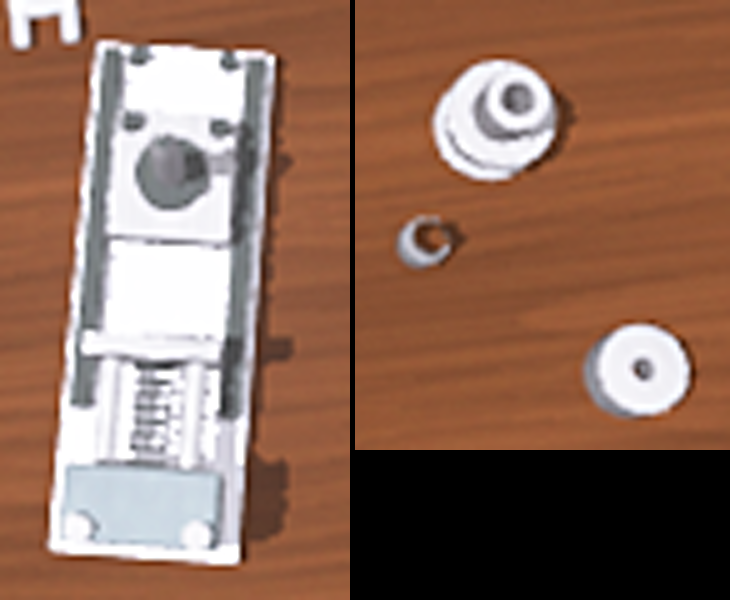

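View pics/c2.png

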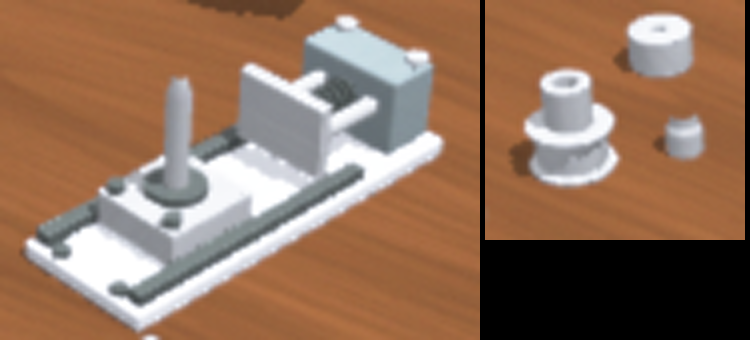

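In the crops, the pulley's hub-top centre is at top (432.3,184.6) and scene (230.3,165.3). The collar centre is at top (309.8,206.3) and scene (334,211), and the spindle tip is at scene (334.8,184.8). The plate corners can also be read.

```bash
cat > h.py <<'E'
from rig import sense, eyes
import numpy as np
def plane(n,u,v,z):
    c=eyes.calibration(n);T=np.array(c["cam_to_world"])
    d=T[:3,:3]@[(u-c["cx"])/c["fx"],(v-c["cy"])/c["fy"],1];o=T[:3,3]
    return o+d*(z-o[2])/d[2]
def pix(n,p):
    c=eyes.calibration(n);T=np.array(c["cam_to_world"]);q=T[:3,:3].T@(np.array(p)-T[:3,3])
    return q[:2]/q[2]*[c["fx"],c["fy"]]+[c["cx"],c["cy"]]
E
python3 - <<'E'
from h import *
np.set_printoptions(precision=1,suppress=True)
P=lambda n,u,v,z,l:print(l,n,plane(n,u,v,z)[:2])
P("top",432.3,184.6,66,"hub");P("scene",230.25,165.25,66,"hub")
P("top",309.8,206.3,45,"collar");P("scene",334,211.2,45,"collar");P("scene",334.75,184.8,120,"tip")
c=[plane("top",275+(u+.5)/5-.5,172+(v+.5)/5-.5,12)[:2] for u,v in((97,42),(276,55),(240,562),(50,548))]
print(np.array(c)); 
for i in range(4):print(np.linalg.norm(c[i]-c[i-3]))
P("top",275+77/5,172+527/5,72,"studL");P("top",275+197/5,172+533/5,72,"studR")
s=[plane("scene",290+u/4,165+v/4,12)[:2] for u,v in((28,245),(138,322),(441,140))];print(np.array(s))
P("scene",290+346/4,165+22/4,72,"studR");P("scene",290+417/4,165+57/4,72,"studL")
P("top",400+(640-355)/5,165+370/5,30,"roller");P("top",400+(430-355)/5,165+240/5,30,"socket")
E
```

```text
hub top [ 593.1 -247. ]
hub scene [ 599.  -239.1]
collar top [576.4  82.5]
collar scene [584.1  92.4]
tip scene [585.3  92.6]
[[663.5 119.9]
 [644.4  20.8]
 [370.7  71.6]
 [389.5 170.8]]
100.91354430663182
278.42086325890216
100.95793036152403
278.71571614696546
studL top [396.1 148.5]
studR top [386.3  89.3]
[[650.9  31.2]
 [671.2 127.4]
 [395.4 175. ]]
studR scene [391.9  95.3]
studL scene [403.5 154.9]
roller top [ 445.9 -297.8]
socket top [ 528.4 -198. ]
```

The plate measures 100 x 279 mm, which matches. The two cameras disagree by a consistent (6,8) mm, so I'll take the mean and refine it at hover. The jig's +x direction is about 169.5°. Next I move above the pulley and turn so the fingers close across the rail.

```bash
python3 -m jog '[[0.02,-0.005,0,0,0,0,0.07],[0.0435,-0.0104,0,0,0,0,0.07],[0.0435,-0.0104,0,0,0,0,0.07],[0.0435,-0.0104,0,0,0,0,0.07],[0.0435,-0.0104,0,0,0,0,0.07]]' >/dev/null
python3 -m jog '[[0.0435,-0.0104,0,0,0,0,0.07],[0.0435,-0.0104,0,0,0,0,0.07],[0.0435,-0.0104,0,0,0,0,0.07],[0.0435,-0.0104,0,0,0,0,0.07],[0.0435,-0.0104,0,0,0,0,0.07]]'
python3 -m jog '[[0.0435,-0.0104,0,0,0,0,0.07],[0.0435,-0.0104,0,0,0,0,0.07],[0,0,0.03,0,0,0.119,0.07],[0,0,0.03,0,0,0.119,0.07],[0,0,0.03,0,0,0.119,0.07]]'
python3 -m jog '[[0,0,0.02,0,0,0.119,0.07],[0,0,0,0,0,0,0.07],[0,0,0,0,0,0,0.07]]'
python3 - <<'E'
from h import *
import cv2
s=sense();print(s["eef_pos"],s["ee_rot"],s["joints"],s["force"])
R=[]
for n,(x,y) in(("top",(432,185)),("scene",(230,150))):
    im=cv2.cvtColor(eyes.capture(n),cv2.COLOR_RGB2BGR)
    R.append(cv2.resize(im[y-50:y+50,x-45:x+45],None,fx=4.4,fy=4.4,interpolation=cv2.INTER_CUBIC))
    print(n,pix(n,s["eef_pos"]))
cv2.imwrite("pics/h1.png",np.hstack(R))
E
```

```text
time_s: 1.1
eef_pos: [518.4, -288.2, 242.0]
ee_rot: [-0.0, 0.989, 0.146, -0.0]
force: [0.3, -1.1, -0.1]
grip_width: 0.819
grip_force: 0.0
time_s: 1.6
eef_pos: [594.3, -244.0, 150.6]
ee_rot: [-0.0, 0.999, -0.034, -0.0]
force: [0.0, -0.1, -0.1]
grip_width: 0.815
grip_force: 0.0
time_s: 1.9
eef_pos: [594.5, -244.6, 132.8]
ee_rot: [0.0, 0.996, -0.09, 0.0]
force: [0.2, 0.0, -0.1]
grip_width: 0.819
grip_force: 0.0
[ 594.50676428 -244.59288555  132.81553405] [ 3.02500816e-05  9.95946878e-01 -8.99433422e-02  1.03898738e-04] [-5.72243174e-01  6.64445647e-01  1.24741187e+00  4.53720607e-05
  1.22952298e+00  1.17866809e+00] [ 0.20529618  0.01857471 -0.12852636]
top [438.62642943 177.14870412]
scene [227.74458873 141.75808024]
```

View pics/h1.png

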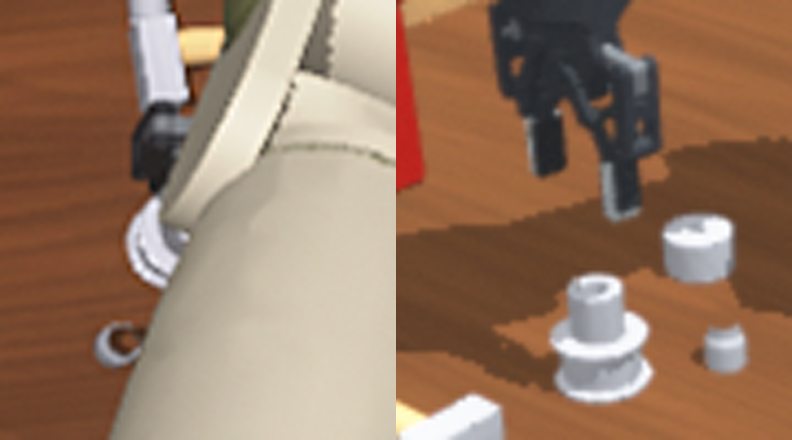

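In the scene crop, the fingertips' midpoint (583,192) is within a pixel sideways of the projected TCP. That supports the mean estimate for the pulley, about (596,-242). I'll descend and grip.

```bash
python3 -m jog '[[0.001,-0.002,0.02,0,0,0,0.07],[0,0,0.02,0,0,0,0.07],[0,0,0.02,0,0,0,0.07],[0,0,0.015,0,0,0,0.07],[0,0,0.008,0,0,0,0.07]]' >/dev/null
python3 -m jog '[[0,0,0,0,0,0,0.07],[0,0,0,0,0,0,0.07]]'
python3 - <<'E'
from h import *
import cv2
x,y=230,155
im=cv2.cvtColor(eyes.capture("scene"),cv2.COLOR_RGB2BGR)
cv2.imwrite("pics/h2.png",cv2.resize(im[y-40:y+40,x-45:x+45],None,fx=6,fy=6,interpolation=cv2.INTER_CUBIC))
print(sense()["eef_pos"])
E
```

```text
time_s: 2.7
eef_pos: [596.1, -242.9, 50.3]
ee_rot: [0.0, 0.996, -0.091, 0.001]
force: [0.5, -0.0, 0.1]
grip_width: 0.82
grip_force: 0.0
[ 596.19560499 -243.01213811   50.44080688]
```

View pics/h2.png

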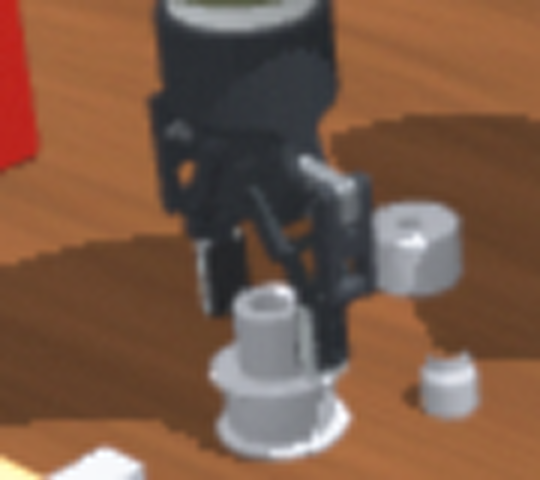

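The fingers straddle the hub: the tip midpoint (272,340) lies on the hub axis at about (270,345). I'll close and lift.

```bash
python3 -m jog '[[0,0,0,0,0,0,0.03],[0,0,0,0,0,0,0.03],[0,0,0,0,0,0,0.03],[0,0,0,0,0,0,0.03],[0,0,0,0,0,0,0.03]]' 60
python3 -m jog '[[0,0,0,0,0,0,0.03],[0,0,0,0,0,0,0.03],[0,0,0,0,0,0,0.03]]' 60
python3 -m jog '[[0,0,-0.01,0,0,0,0.03],[0,0,-0.02,0,0,0,0.03],[0,0,-0.03,0,0,0,0.03],[0,0,-0.03,0,0,0,0.03],[0,0,-0.03,0,0,0,0.03]]'
python3 -m jog '[[0,0,-0.02,0,0,0,0.03],[0,0,0,0,0,0,0.03]]'
```

```text
time_s: 3.25
eef_pos: [596.1, -243.1, 50.2]
ee_rot: [0.0, 0.996, -0.092, 0.001]
force: [-1.0, -0.8, 5.4]
grip_width: 0.374
grip_force: 60.1
time_s: 3.55
eef_pos: [596.1, -243.1, 50.2]
ee_rot: [0.0, 0.996, -0.091, 0.001]
force: [-0.1, -0.2, 6.0]
grip_width: 0.368
grip_force: 60.1
time_s: 4.05
eef_pos: [595.3, -242.3, 170.4]
ee_rot: [-0.0, 0.996, -0.091, -0.001]
force: [0.1, 0.0, -2.3]
grip_width: 0.371
grip_force: 59.7
time_s: 4.25
eef_pos: [596.4, -243.0, 192.3]
ee_rot: [0.001, 0.996, -0.091, 0.002]
force: [0.4, -0.5, -2.2]
grip_width: 0.37
grip_force: 59.8
```

The pulley is held. I'll carry it over to the spindle, staying clear above it.

```bash
python3 -m jog '[[-0.004,-0.017,0,0,0,0,0.03],[-0.0075,-0.0322,0,0,0,0,0.03],[-0.0075,-0.0322,0,0,0,0,0.03],[-0.0075,-0.0322,0,0,0,0,0.03],[-0.0075,-0.0322,0,0,0,0,0.03]]' >/dev/null
python3 -m jog '[[-0.0075,-0.0322,0,0,0,0,0.03],[-0.0075,-0.0322,0,0,0,0,0.03],[-0.0075,-0.0322,0,0,0,0,0.03],[-0.0075,-0.0322,0,0,0,0,0.03],[-0.0075,-0.0322,0,0,0,0,0.03]]' >/dev/null
python3 -m jog '[[-0.003,-0.0152,0,0,0,0,0.03],[0,0,0,0,0,0,0.03],[0,0,0,0,0,0,0.03],[0,0,0,0,0,0,0.03]]'
python3 - <<'E'
from h import *
import cv2
s=sense();print(s["eef_pos"],s["ee_rot"],s["force"])
p=s["eef_pos"]-[0,0,50]
R=[]
for n,(x,y) in(("top",(311,205)),("scene",(335,185))):
    im=cv2.cvtColor(eyes.capture(n),cv2.COLOR_RGB2BGR);cv2.imwrite(f"pics/{n}2.png",im)
    R.append(cv2.resize(im[y-45:y+45,x-33:x+33],None,fx=6,fy=6,interpolation=cv2.INTER_CUBIC))
    print(n,[((pix(n,p+[0,0,h])-[x-33,y-45])*6).round() for h in(0,34,66)])
cv2.imwrite("pics/h3.png",np.hstack(R))
E
```

```text
time_s: 5.65
eef_pos: [581.0, 86.4, 188.9]
ee_rot: [0.0, 0.996, -0.092, -0.0]
force: [0.1, 0.2, -1.6]
grip_width: 0.364
grip_force: 59.9
[581.03733744  86.40689649 188.85547167] [ 1.68832813e-04  9.95750802e-01 -9.20878389e-02 -3.76050724e-04] [ 0.12194783  0.23244714 -1.62607794]
top [array([168., 221.]), array([162., 201.]), array([157., 181.])]
scene [array([191., 217.]), array([194., 140.]), array([196.,  64.])]
```

View pics/h3.png

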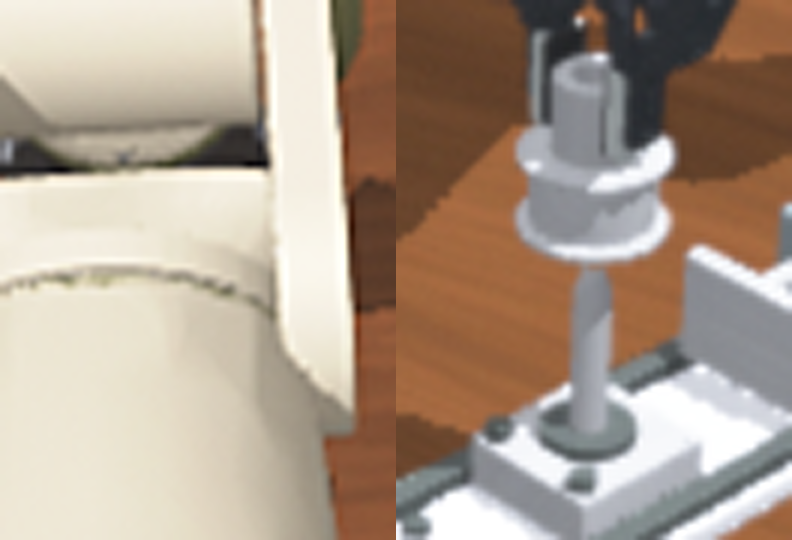

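The scene crop shows the pulley, with its lower flange centred at u=594, directly over the spindle axis (tip at (593,270), so about 594 when extrapolated up). Sideways it is aligned. In depth it looks a few mm too far away, so I'll measure the edges at sub-pixel level.

Run:
```python
import cv2,numpy as np
g=cv2.cvtColor(cv2.imread("pics/scene2.png"),cv2.COLOR_BGR2GRAY)
b=cv2.imread("pics/scene2.png")[...,0]
print("cols 331-339 blue"); 
for r in range(172,194):print(r,b[r,330:341])
print("rows horizontal")
for r in (172,173,174,175,176,195,200,205,210):print(r,b[r,318:352])
for r in range(206,222):print(r,b[r,320:348])
```

```text
cols 331-339 blue
172 [149 150 148 151 165 168 170 166 160 153 148]
173 [147 150 151 148 150 149 147 145 143 142 145]
174 [148 149 150 149 147 147 147 142 142 149 174]
175 [148 149 148 147 148 151 166 151 149 174 183]
176 [148 149 148 147 149 167 175 174 175 182 184]
177 [146 147 146 146 150 171 176 176 178 182 185]
178 [146 146 146 147 160 171 173 176 180 183 186]
179 [147 150 156 161 166 171 174 178 182 186 189]
180 [173 177 180 183 182 184 189 197 198 210 219]
181 [243 244 244 244 234 233 235 244 245 245 246]
182 [227 226 234 241 241 241 240 238 236 233 229]
183 [137 142 159 178 180 180 172 165 148 142 140]
184 [ 76  80 100 133 118 113 113  92  79  77  78]
185 [ 65  67  97 142 143 138 128  82  65  63  66]
186 [ 65  73 120 147 149 143 134  97  68  63  62]
187 [ 66  91 138 148 147 141 135 111  73  62  62]
188 [ 67 102 141 145 145 141 136 123  79  66  64]
189 [ 69 104 138 143 144 142 135 126  81  67  64]
190 [ 68 104 137 143 143 141 135 124  78  64  63]
191 [ 68 111 139 143 142 139 135 130  80  62  62]
192 [ 72 117 138 143 141 138 144 162  95  64  62]
193 [ 72 117 140 143 142 145 170
[... 2524 characters left out ...]
249 250 251 251 251 249 245 224 153 116 107 104 105 113 130 156
 196 240 247 250 251 251 251 250 246 226]
217 [155 184 229 246 250 251 251 251 251 248 242 223 196 181 183 217 240 245
 247 250 251 251 251 250 248 238 213 196]
218 [146 151 169 201 238 250 251 251 250 250 238 184 156 152 160 215 248 250
 251 251 250 250 248 241 220 206 192 190]
219 [146 148 150 157 179 222 244 250 250 247 200 149 135 137 146 206 248 251
 251 250 249 243 223 208 195 191 188 188]
220 [147 149 149 149 149 163 189 231 245 218 150 108 105 113 124 200 248 250
 249 244 226 211 196 191 190 188 187 185]
221 [147 147 149 146 145 146 150 171 201 191 148 111 103 108 130 223 248 246
 227 206 196 191 190 186 188 187 183 180]
```

Run:
```python
import cv2
from h import *
from scipy.optimize import fsolve
np.set_printoptions(precision=1,suppress=True)
b0=cv2.imread("pics/scene0.png")[...,0];b=cv2.imread("pics/scene2.png")[...,0]
for r in range(180,192):print(r,b0[r,328:342])
for r in range(176,182):print(r,b[r,317:325],b[r,344:352])
a=np.linspace(0,2*np.pi,721);C=np.c_[np.cos(a),np.sin(a),0*a]
def circ(p,r):return np.array([pix("scene",q) for q in np.array(p)+r*C])
p=[581,86.4,138.7];e=circ(p,30);print("pulley at tcp: vmax",e[:,1].max(),"u",e[:,0].min(),e[:,0].max(), "v at umin",e[e[:,0].argmin(),1])
def solve(u,v,z,r,up):
    def f(q):
        e=circ([*q,z],r);return [(e[:,0].min()+e[:,0].max())/2-u,(e[:,1].min() if up else e[:,1].max())-v]
    return fsolve(f,[581,87])
for uv in((334.5,182.9),(334.5,183.2)):print("pulley",solve(*uv,138.7,30,False))
for uv in((334.5,183.2),(334.5,183.7)):print("tip",solve(*uv,120,4,True))
# collar base front/back: collar top back edge & spindle foot front at z45 (r8 -> vmax)
for uv in((334.0,211.2),(334.0,211.8)):print("foot",solve(*uv,45,8,False))
```

```text
180 [63 64 64 63 63 63 63 65 64 65 62 61 62 62]
181 [63 64 64 63 63 62 62 63 64 64 63 64 61 62]
182 [63 63 63 64 63 65 64 62 63 62 63 63 63 63]
183 [63 62 63 63 65 71 70 71 75 66 63 63 64 62]
184 [ 64  63  62  66  87 120 110 116 135  84  66  65  65  64]
185 [ 65  65  66  67  98 151 174 191 194 109  66  63  63  65]
186 [ 65  64  67  76 125 160 181 197 199 136  78  63  62  64]
187 [ 64  63  66  91 141 165 178 193 198 162  90  65  61  61]
188 [ 64  63  68 102 143 160 175 187 194 184 102  67  63  63]
189 [ 65  66  69 105 141 157 171 183 188 182 102  67  64  66]
190 [ 63  65  68 105 140 154 166 178 185 181  99  65  63  64]
191 [ 63  62  69 112 142 154 164 177 183 179  98  65  61  63]
176 [ 66  66  66  69  98 173 182 157] [191 236 247 189  95  66  65  65]
177 [ 64  64  66  66  88 165 182 167] [210 246 248 182  92  65  64  65]
178 [ 62  63  64  63  75 134 182 181] [231 248 242 151  77  64  64  63]
179 [ 65  66  64  63  65 102 170 182] [247 243 194 104  67  63  63  64]
180 [ 64  64  65  64  65  75 113 152] [239 205 125  73  63  63  65  84]
181 [64 63 64 65 65 66 74 99] [190 121  76  64  61  63  91 177]
pulley at tcp: vmax 182.9803145340503 u 320.8759436606359 346.81944639334745 v at umin 176.11680676343713Traceback (most recent call last):
  File "<stdin>", line 15, in <module>
  File "<stdin>", line 14, in solve
    res = _root_hybr(_wrapped_func, x0, args, jac=fprime, **options)
    retval = _minpack._hybrd(func, x0, args, 1, xtol, maxfev,
                             ml, mu, epsfcn, factor, diag)
    return func(*fargs)
  File "<stdin>", line 13, in f
  File "<stdin>", line 9, in circ
  File "h.py", line 8, in pix
    c=eyes.calibration(n);T=np.array(c["cam_to_world"]);q=T[:3,:3].T@(np.array(p)-T[:3,3])
ValueError: time passes only in moves, steps and waits
```

```bash
sed -i 's/^import numpy.*/import numpy as np\nfrom functools import cache\ncal=cache(eyes.calibration)/; s/c=eyes.calibration(n)/c=cal(n)/' h.py
python3 - <<'E'
from h import *
from scipy.optimize import fsolve
np.set_printoptions(precision=1,suppress=True)
a=np.linspace(0,2*np.pi,361);C=np.c_[np.cos(a),np.sin(a),0*a]
def solve(u,v,z,r,up):
    def f(q):
        e=np.array([pix("scene",t) for t in np.array([*q,z])+r*C])
        return [(e[:,0].min()+e[:,0].max())/2-u,(e[:,1].min() if up else e[:,1].max())-v]
    return fsolve(f,[581,87],epsfcn=1e-4)
print("pulley",solve(334.3,182.9,138.7,30,False))
for uv in((334.5,183.6),(334.5,184.0)):print("tip",solve(*uv,120,4,True))
for v in(211.2,211.7):print("foot",solve(334.1,v,45,8,False))
for v in(215.8,215.4):print("collar front",solve(334.0,v,45,20,False))
E
```

```text
pulley [580.1  87. ]
tip [584.5  91.3]
tip [586.   92.4]
foot [577.4  88. ]
foot [579.2  89.2]
collar front [583.6  92. ]
collar front [582.2  91.1]
```

The pulley sits at about (580,87). Averaged over the views, the spindle is about (1.4,2.4) mm from it. The taper and the free slide will absorb what's left, so I'll correct and lower while watching the force.

```bash
python3 -m jog '[[0.001,-0.0026,0.005,0,0,0,0.03],[0,0,0.005,0,0,0,0.03],[0,0,0.004,0,0,0,0.03],[0,0,0,0,0,0,0.03]]'
for i in 1; do python3 -m jog '[[0,0,0.002,0,0,0,0.03],[0,0,0.002,0,0,0,0.03],[0,0,0,0,0,0,0.03]]'; done
python3 -m jog '[[0,0,0.002,0,0,0,0.03],[0,0,0.002,0,0,0,0.03],[0,0,0,0,0,0,0.03]]'
```

```text
time_s: 6.15
eef_pos: [582.2, 89.8, 174.4]
ee_rot: [0.0, 0.996, -0.092, -0.001]
force: [-0.2, 0.3, -2.1]
grip_width: 0.373
grip_force: 60.0
time_s: 6.45
eef_pos: [582.5, 89.9, 171.1]
ee_rot: [0.0, 0.996, -0.091, -0.0]
force: [-0.5, 0.2, -3.2]
grip_width: 0.369
grip_force: 60.0
time_s: 6.75
eef_pos: [582.3, 89.8, 166.9]
ee_rot: [0.0, 0.996, -0.091, -0.0]
force: [-0.2, -0.7, -2.6]
grip_width: 0.372
grip_force: 60.0
```

```bash
for i in 1; do python3 -m jog '[[0,0,0.002,0,0,0,0.03],[0,0,0.002,0,0,0,0.03],[0,0,0,0,0,0,0.03]]'; done
python3 -m jog '[[0,0,0.002,0,0,0,0.03],[0,0,0.002,0,0,0,0.03],[0,0,0,0,0,0,0.03]]'
```

```text
time_s: 7.05
eef_pos: [582.6, 89.4, 163.2]
ee_rot: [0.001, 0.996, -0.091, 0.0]
force: [-1.1, -4.5, -1.0]
grip_width: 0.373
grip_force: 60.4
time_s: 7.35
eef_pos: [582.9, 88.7, 159.8]
ee_rot: [0.001, 0.996, -0.091, 0.001]
force: [-2.4, -8.2, 2.2]
grip_width: 0.377
grip_force: 60.6
```

It is on the taper, with the spindle pushing towards -y. I'll comply in tool +y.

```bash
python3 -m jog '[[0,0.001,0,0,0,0,0.03],[0,0.001,0,0,0,0,0.03],[0,0,0,0,0,0,0.03]]'
python3 -m jog '[[0,0,0.002,0,0,0,0.03],[0,0,0.002,0,0,0,0.03],[0,0,0,0,0,0,0.03]]'
```

```text
time_s: 7.65
eef_pos: [582.3, 87.9, 159.2]
ee_rot: [-0.0, 0.996, -0.092, 0.0]
force: [-0.3, -3.4, -0.2]
grip_width: 0.369
grip_force: 60.2
time_s: 7.95
eef_pos: [581.9, 87.4, 154.6]
ee_rot: [0.001, 0.996, -0.091, -0.001]
force: [-1.3, -6.9, -1.4]
grip_width: 0.368
grip_force: 60.1
```

```bash
python3 -m jog '[[0,0.001,0,0,0,0,0.03],[0,0.001,0,0,0,0,0.03],[0,0,0,0,0,0,0.03]]'
python3 -m jog '[[0,0,0.003,0,0,0,0.03],[0,0,0.003,0,0,0,0.03],[0,0,0,0,0,0,0.03]]'
```

```text
time_s: 8.25
eef_pos: [581.7, 86.4, 155.0]
ee_rot: [-0.0, 0.996, -0.091, -0.0]
force: [-0.2, 0.9, -3.5]
grip_width: 0.371
grip_force: 60.1
time_s: 8.55
eef_pos: [581.6, 86.1, 148.6]
ee_rot: [-0.0, 0.996, -0.091, -0.001]
force: [0.1, -0.5, -2.1]
grip_width: 0.373
grip_force: 60.1
```

It runs freely now, so I'll lower it steadily (seated TCP z is about 95).

```bash
python3 -m jog '[[0,0,0.004,0,0,0,0.03],[0,0,0.004,0,0,0,0.03],[0,0,0.004,0,0,0,0.03],[0,0,0,0,0,0,0.03]]'
python3 -m jog '[[0,0,0.004,0,0,0,0.03],[0,0,0.004,0,0,0,0.03],[0,0,0.004,0,0,0,0.03],[0,0,0.004,0,0,0,0.03],[0,0,0,0,0,0,0.03]]'
python3 -m jog '[[0,0,0.004,0,0,0,0.03],[0,0,0.004,0,0,0,0.03],[0,0,0.004,0,0,0,0.03],[0,0,0.003,0,0,0,0.03],[0,0,0,0,0,0,0.03]]'
```

```text
time_s: 8.95
eef_pos: [581.5, 86.0, 136.5]
ee_rot: [0.0, 0.996, -0.091, -0.001]
force: [-0.1, -0.5, -2.2]
grip_width: 0.368
grip_force: 60.1
time_s: 9.45
eef_pos: [581.5, 86.0, 120.6]
ee_rot: [0.0, 0.996, -0.091, -0.001]
force: [0.7, 0.3, -1.1]
grip_width: 0.371
grip_force: 60.1
time_s: 9.95
eef_pos: [581.6, 86.0, 105.8]
ee_rot: [0.0, 0.996, -0.091, -0.0]
force: [0.2, 0.6, -3.5]
grip_width: 0.372
grip_force: 60.1
```

```bash
python3 -m jog '[[0,0,0.003,0,0,0,0.03],[0,0,0.003,0,0,0,0.03],[0,0,0.002,0,0,0,0.03],[0,0,0.001,0,0,0,0.03],[0,0,0,0,0,0,0.03]]'
python3 -m jog '[[0,0,0.001,0,0,0,0.03],[0,0,0.001,0,0,0,0.03],[0,0,0,0,0,0,0.03]]'
```

```text
time_s: 10.45
eef_pos: [581.8, 85.9, 97.2]
ee_rot: [0.0, 0.996, -0.091, -0.0]
force: [-0.1, 0.0, -2.3]
grip_width: 0.37
grip_force: 60.1
time_s: 10.75
eef_pos: [581.8, 86.0, 95.3]
ee_rot: [-0.0, 0.996, -0.091, 0.0]
force: [0.2, -0.1, -2.3]
grip_width: 0.375
grip_force: 60.2
```

```bash
python3 -m jog '[[0,0,0.001,0,0,0,0.03],[0,0,0,0,0,0,0.03],[0,0,0,0,0,0,0.03]]'
python3 -m jog '[[0,0,0.001,0,0,0,0.03],[0,0,0,0,0,0,0.03],[0,0,0,0,0,0,0.03]]'
```

```text
time_s: 11.05
eef_pos: [582.4, 85.9, 95.2]
ee_rot: [-0.0, 0.996, -0.091, 0.001]
force: [0.2, -0.0, 5.3]
grip_width: 0.373
grip_force: 60.9
time_s: 11.35
eef_pos: [583.0, 85.8, 95.1]
ee_rot: [0.0, 0.996, -0.091, 0.002]
force: [-0.8, -1.5, 10.9]
grip_width: 0.371
grip_force: 61.7
```

It is seated: contact at z=95.2 gives a 10.9 N reaction. The push direction is tool -x. I'll ease the down-force and slide towards the shoe (about 60 mm).

```bash
python3 -m jog '[[-0.002,0,-0.0007,0,0,0,0.03],[-0.005,0,0,0,0,0,0.03],[-0.005,0,0,0,0,0,0.03],[-0.005,0,0,0,0,0,0.03],[-0.005,0,0,0,0,0,0.03]]'
python3 -m jog '[[-0.005,0,0,0,0,0,0.03],[-0.005,0,0,0,0,0,0.03],[-0.005,0,0,0,0,0,0.03],[0,0,0,0,0,0,0.03],[0,0,0,0,0,0,0.03]]'
```

```text
time_s: 11.85
eef_pos: [560.9, 89.8, 95.2]
ee_rot: [0.0, 0.996, -0.091, 0.002]
force: [0.6, -0.5, 7.7]
grip_width: 0.372
grip_force: 61.2
time_s: 12.35
eef_pos: [546.0, 92.6, 95.1]
ee_rot: [0.0, 0.996, -0.091, 0.001]
force: [-0.7, -0.3, 8.0]
grip_width: 0.371
grip_force: 61.3
```

```bash
python3 -m jog '[[-0.005,0,0,0,0,0,0.03],[-0.005,0,0,0,0,0,0.03],[-0.004,0,0,0,0,0,0.03],[0,0,0,0,0,0,0.03]]'
python3 -m jog '[[-0.003,0,0,0,0,0,0.03],[-0.003,0,0,0,0,0,0.03],[0,0,0,0,0,0,0.03],[0,0,0,0,0,0,0.03]]'
```

```text
time_s: 12.75
eef_pos: [532.1, 95.2, 95.1]
ee_rot: [0.0, 0.996, -0.091, 0.001]
force: [-0.7, 0.5, 8.5]
grip_width: 0.375
grip_force: 61.3
time_s: 13.15
eef_pos: [526.4, 96.3, 95.1]
ee_rot: [-0.0, 0.996, -0.091, 0.001]
force: [0.2, -0.2, 8.9]
grip_width: 0.373
grip_force: 61.4
```

```bash
python3 -m jog '[[-0.002,0,0,0,0,0,0.03],[-0.002,0,0,0,0,0,0.03],[0,0,0,0,0,0,0.03],[0,0,0,0,0,0,0.03]]'
```

```text
time_s: 13.55
eef_pos: [522.5, 97.0, 95.1]
ee_rot: [0.0, 0.996, -0.091, 0.001]
force: [-0.8, -1.0, 9.2]
grip_width: 0.372
grip_force: 61.4
```

```bash
python3 -m jog '[[-0.002,0,0,0,0,0,0.03],[-0.002,0,0,0,0,0,0.03],[0,0,0,0,0,0,0.03],[0,0,0,0,0,0,0.03]]'
python3 -m jog '[[-0.002,0,0,0,0,0,0.03],[-0.001,0,0,0,0,0,0.03],[0,0,0,0,0,0,0.03],[0,0,0,0,0,0,0.03]]'
```

```text
time_s: 13.95
eef_pos: [518.6, 97.7, 95.1]
ee_rot: [0.0, 0.996, -0.091, 0.001]
force: [-1.1, -0.5, 9.1]
grip_width: 0.371
grip_force: 61.4
time_s: 14.35
eef_pos: [516.1, 98.2, 95.1]
ee_rot: [-0.0, 0.996, -0.091, 0.002]
force: [1.7, -1.4, 8.1]
grip_width: 0.372
grip_force: 61.1
```

Contact with the shoe starts at about x=518. I'll continue in small steps.

```bash
python3 -m jog '[[-0.002,0,0,0,0,0,0.03],[-0.002,0,0,0,0,0,0.03],[0,0,0,0,0,0,0.03],[0,0,0,0,0,0,0.03]]'
python3 -m jog '[[-0.002,0,0,0,0,0,0.03],[-0.002,0,0,0,0,0,0.03],[0,0,0,0,0,0,0.03],[0,0,0,0,0,0,0.03]]'
```

```text
time_s: 14.75
eef_pos: [512.8, 98.8, 95.2]
ee_rot: [-0.0, 0.996, -0.092, 0.003]
force: [4.7, -1.1, 5.7]
grip_width: 0.37
grip_force: 60.8
time_s: 15.15
eef_pos: [509.5, 99.4, 95.3]
ee_rot: [0.0, 0.996, -0.092, 0.004]
force: [7.1, -1.9, 3.7]
grip_width: 0.371
grip_force: 60.6
```

```bash
python3 -m jog '[[-0.002,0,0.0005,0,0,0,0.03],[-0.0015,0,0,0,0,0,0.03],[0,0,0,0,0,0,0.03],[0,0,0,0,0,0,0.03],[0,0,0,0,0,0,0.03]]'
python3 - <<'E'
from h import *
import cv2
s=sense();print(s["eef_pos"],s["force"],s["ee_rot"])
im=cv2.cvtColor(eyes.capture("scene"),cv2.COLOR_RGB2BGR)
cv2.imwrite("pics/e.png",cv2.resize(im[140:250,290:410],None,fx=5,fy=5,interpolation=cv2.INTER_CUBIC))
E
```

```text
time_s: 15.65
eef_pos: [507.0, 99.8, 95.4]
ee_rot: [0.0, 0.996, -0.092, 0.005]
force: [10.9, -2.4, 6.7]
grip_width: 0.369
grip_force: 60.7
[507.03338653  99.81675964  95.40571041] [10.90518148 -2.37980831  6.7333515 ] [ 6.30802069e-06  9.95784310e-01 -9.15921012e-02  4.94929295e-03]
```

View pics/e.png

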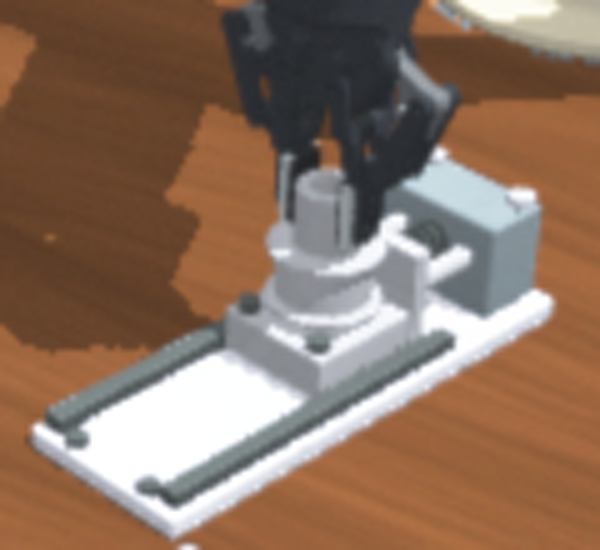

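The picture shows the pulley on the slide bearing on the shoe, which is pressed in clear of the block end. I'll take one close view of the hub top to confirm the seating.

```bash
python3 -m jog '[[-0.0007,0,0,0,0,0,0.03],[0,0,0,0,0,0,0.03],[0,0,0,0,0,0,0.03],[0,0,0,0,0,0,0.03]]'
python3 - <<'E'
from h import *
import cv2
s=sense();p=s["eef_pos"]
print(s["force"],s["dq"].round(3))
im=cv2.cvtColor(eyes.capture("scene"),cv2.COLOR_RGB2BGR)
o=cv2.resize(im[165:220,335:385],None,fx=10,fy=10,interpolation=cv2.INTER_CUBIC)
for z in(45,75,79,111,120):print(z,(pix("scene",[p[0],p[1],z])-[335,165])*10)
cv2.imwrite("pics/f.png",o)
E
```

```text
time_s: 16.1
eef_pos: [506.6, 99.9, 95.5]
ee_rot: [0.0, 0.996, -0.092, 0.005]
force: [11.2, -2.8, 5.1]
grip_width: 0.375
grip_force: 60.8
[11.24631374 -2.75942811  5.07925573] [-0.     0.002 -0.    -0.     0.     0.   ]
45 [190.26080141 333.1942751 ]
75 [196.6174493  231.56030812]
79 [197.47825328 217.79724858]
111 [204.48038563 105.84288193]
120 [206.48757728  73.75067651]
```

View pics/f.png

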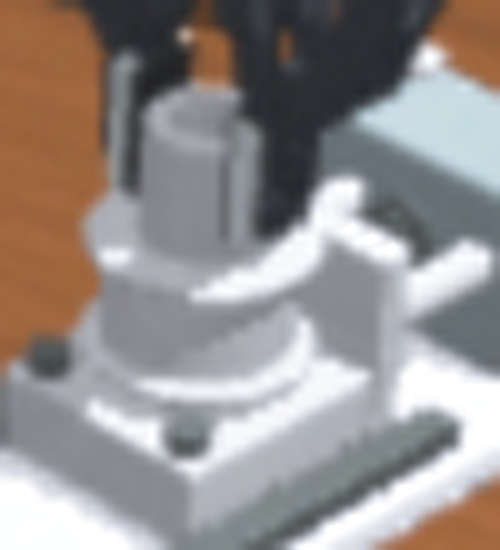

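The hub top at (203,112) matches the projection for a seated pulley (204,106). The push is about 11.5 N, the spring is pressed in about 11.5 mm, and everything is steady, so I'll hand it in.

```bash
python3 -m jog '[[0,0,0,0,0,0,0.03],[0,0,0,0,0,0,0.03],[0,0,0,0,0,0,0.03]]'; python3 -c "
from rig import finish_job
print(finish_job())"
```

```text
time_s: 16.45
eef_pos: [506.6, 99.9, 95.5]
ee_rot: [0.0, 0.996, -0.092, 0.005]
force: [10.6, -2.3, 5.3]
grip_width: 0.372
grip_force: 60.8
the job is handed in; nothing more can be done
None
```

The pulley is seated on the spindle and still gripped, pushed against the shoe with about 11 N and the spring pressed in about 11.5 mm; I handed the job in at 16.5 s, and no verdict came back.

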